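Seat a phone's screen edge, then clamp it three clicks and hold

ROBOT

A 6-joint arm with a two-finger parallel gripper is mounted at the origin on the work surface; the furniture and walls round the work are solid. World frame = base frame: x ahead of the robot, y to its left, z up, the work surface at z = 0. Lengths are in m, angles in rad, forces in N, time in s.
With the tool pointing down it reaches from about 0.3 to 0.875 m from the base axis. Payload 6.4 kg.
Tool frame: the origin (TCP) lies between the finger pads; the fingertips stand ctrl.tip_extent ahead of it and the grasp point (between the pads) is the TCP (ctrl.tip_extent is the distance from the TCP to the fingertips, in m); z points along the fingers, y is the line along which they close (so a half turn about z gives the same grasp; the last joint's range is limited). The gripper opens to 85 mm and grips with 20 to 120 N. Pads are 22 mm wide; open, the fingers measure 114 mm over their backs; the gripper's body (76 mm by 85 mm) begins 54 mm behind the grasp point. The pads swing forward as they close: fully open they stand 13 mm farther back than shut.
Start: joints at [1.117, 0.181, 1.607, -0, 1.354, -0.206], TCP at [0.141, 0.557, 0.227] pointing down, gripper open.
Joint ranges: [-2.99, 2.99], [-0.89, 2.07], [0.3, 2.58], [-1.14, 4.28], [0, 2.63], [-3.12, 3.12]. Speed limits (rad/s): [2.57, 2.57, 3.01, 3.14, 3.14, 3.14].

INTERFACE

Orientations are given as a unit quaternion [w, x, y, z].
In Python, from bench import ctrl gives the robot as it stands.
- The arm moves only by the tool send_rows, never from a script. Its arguments are lists of equal length, an entry for each row: "dr": the turn, a rotation vector about the tool's x, y, z in units of 6 degrees (1.0 is 6 degrees), a list of three; "xyz": the shift along the tool's x, y, z in cm, a list of three; "jaw": the opening in per cent of the stroke, from 0 (shut) to 100 (fully open). In form: {"dr": [[wx, wy, wz], ...], "xyz": [[dx, dy, dz], ...], "jaw": [jaw, ...]}. A call has exactly 8 rows; each row is the pose to reach, as a shift and turn from the pose commanded when the call began, along the tool's axes at that moment; what a row does not reach only later rows make up. A row lasts 1/8 s, in which the tool goes at most 62.5 mm and 10.7 degrees, less where a joint would pass 70% of its speed; a pose out of reach is approached as far as the arm can. A call with a gripper value outside its range is refused whole. The fingers move at their own pace and stop on an object; the grip force is fixed at half the most. Time passes only in rows, so rows that repeat a pose let the fingers close, or fill a call up. It gives the time, the measured TCP pose, the force, the opening and the grip force at its end, in the units of the state.
- ctrl.get_obs(): the state, without advancing time (a new reading comes with each control period).
- ctrl.camera(name): name is "scene" or "top" or "wrist"; returns the picture (420x560x3 uint8, red, green, blue); there is no depth.
- ctrl.calibration(name): a dict with "camera_matrix" (3x3 intrinsics, pixels), "world_from_camera" (4x4, takes a point from camera to world coordinates). Camera axes: x right, y up, looking along -z (the intrinsics and any distortion apply to the point x, -y, -z); pixel columns grow to the right and rows downward; lengths in m; the calibration is good to about 2 mm. A picture is of the moment at which its call begins: read the wrist's pose just before it. calibration takes no time and is no camera call; for the wrist camera it gives the pose at the moment of the call.
- ctrl.hand_in(): hands the job in; it is judged then, once.
The state is a dict: "time_s": time; "q": joint angles; "dq": joint speeds; "joint_efforts": joint torques, N m; "eef_pos": TCP position; "eef_rot": TCP orientation; "wrist_force": force on the tool from outside, world axes, zero at the start; "torque": the same for the moment, N m; "opening": opening from 0.0 (shut) to 1.0 (fully open); "grasp_force": force on a finger pad.
Only numpy, scipy, OpenCV 4.12 (cv2) and the standard library are available. Lean on these libraries where they do the work, as an engineer would, in place of code of your own. Each camera call takes 0.05 s, during which the arm holds its last target. There are 200 camera calls.

TASK

Take the yellow-handled seam tool from its black stand and run its tip slowly (under 5 cm a second), down at the bottom of the seam between phone and orange rail, from the end with the green dot to the other end, then stand the tool fully back in its stand. Then swing the red-posted ratchet lever clockwise by exactly three clicks from home, never going on to the fourth, and finish still holding it at the third click: it is sprung and runs back if let go, so the program ends with the fingers on the post. Leave the other things on the bench where they are.

Things in the scene. Friction and masses are not known exactly. Their poses are not given: they have to be found in the camera images.
- fixture: Fixed aluminium bonding fixture, plate 180 (x) x 184 (y, from -72 to +112) x 12 mm, origin under the plate, z up. A phone (154 along x, 74, 9 mm thick) is fixed on it, its +y side at y = +12 mm. Orange rail, 120 mm along x, 12 wide, 9 high: inner face at y = +22 mm with the lever home; each click moves it 1.6 mm toward the phone.
- seam_start (a point): Start of the seam, the open slot between phone and rail, along the fixture's x, 10 mm wide, 9 mm deep, floor = plate top, 12 mm above the bench. This point: on the floor, midway between phone and rail, beside the green dot. The tip must come within 8 mm of it along the seam.
- seam_end (a point): End of the seam: likewise on the floor, midway, 100 mm toward the fixture's +x from seam_start. All the way between the tip must stay within 5 mm of the seam's floor.
- seam_tool: Loose seam tool, 50 g, 98 mm long, standing upright; origin at its lowest point, the tip; z up along the tool. From the tip: white nylon tip 5 mm thick (0-14 mm), shank 9 mm thick to 44 mm, steel collar 26 mm across (44-48 mm), yellow square handle 16 x 16 mm (48-98 mm, faces along its x and y). In the stand the collar rests on the stand's top, the tip 2 mm over the bench, the handle from z = 50 to 100 mm.
- stand: Fixed black tool stand, a block 44 x 44 x 46 mm on a 50 mm square, 5 mm thick rubber foot, origin under its centre; its faces along its x and y.
- stand_hole (a point): Centre of the mouth of the 15 mm wide vertical through hole in the stand's top, 46 mm above the bench; the tool belongs in it, collar down on the top.
- lever_post (a point): On the axis of the lever's upright red round post, 14 mm across, free from 31 to 75 mm above the bench, this point 58 mm above the bench. Grip it from above. It circles lever_pivot at 75 mm radius. The steel arm under the post spans 22 to 28 mm above the bench. At home the post lies about 67 mm from the seam's middle line.
- lever_pivot (a point): On the vertical axis of the lever, on the plate's top; drum of 42 mm across. At home the arm points 165 degrees counterclockwise from the fixture's x.
- ratchet (a joint): Lever angle, rad: 0 home, grows clockwise seen from above, stop at 1.57. One click every 0.262 rad (15 degrees), so three clicks are 0.785: a ripple in the push at the post, rising to about 5 N before each click and falling to about 1 N after it. A return spring (2.7 N at the post at home, 3.5 N at three clicks) drives it home when let go.
- screw_jar: Bystander: clear jar with a blue lid, 47 mm across, 43 high; origin under its centre.
- driver_blue: Bystander: small blue screwdriver, 132 mm long, lying; origin under its middle.
- wick_reel: Bystander: small yellow flat reel, 46 x 83 x 11 mm; origin under its middle.
Not all that is in view belongs to the job. What is shaped like the seam_tool but pink, purple or turquoise is not meant.

How it is judged:
On the way, in this order (a step that is already met when the one before it is completed fails the run):
1. the tip is down in the seam at the green-dot end (y of seam_tool in the frame of fixture between 0.012 and 0.022 m and z of seam_tool in the frame of fixture between 0.009 and 0.017 m and x of seam_tool in the frame of fixture between -0.058 and -0.042 m), for 0.04 s.
2. the tip has come a quarter of the way (y of seam_tool in the frame of fixture between 0.012 and 0.022 m and z of seam_tool in the frame of fixture between 0.009 and 0.017 m and x of seam_tool in the frame of fixture between -0.033 and -0.017 m), for 0.04 s.
3. the tip is half way (y of seam_tool in the frame of fixture between 0.012 and 0.022 m and z of seam_tool in the frame of fixture between 0.009 and 0.017 m and x of seam_tool in the frame of fixture between -0.008 and 0.008 m), for 0.04 s.
4. the tip is three quarters of the way (y of seam_tool in the frame of fixture between 0.012 and 0.022 m and z of seam_tool in the frame of fixture between 0.009 and 0.017 m and x of seam_tool in the frame of fixture between 0.017 and 0.033 m), for 0.04 s.
5. the tip has reached the other end, still down in the seam (y of seam_tool in the frame of fixture between 0.012 and 0.022 m and z of seam_tool in the frame of fixture between 0.009 and 0.017 m and x of seam_tool in the frame of fixture between 0.042 and 0.058 m), for 0.04 s.
6. the tool stands fully back in its stand, let go, with the lever still home (horizontal distance between seam_tool and stand_hole below 0.005 m and height (world z) of seam_tool below 0.008 m and angle between seam_tool's own z axis and vertical below 0.12 rad and contact force between the fingers and seam_tool below 0.05 N and value of joint ratchet below 0.1 rad), for 0.2 s.
At the end, for the whole second after the job is handed in: The lever is held still by the fingers within 0.09 rad (5 degrees) of its third click (0.785 rad), pressed with more than 0.8 N, and the seam tool stands upright in its stand, collar down to within 6 mm and centred to 5 mm (value of joint ratchet between 0.6954 and 0.8754 rad and velocity of joint ratchet between -0.1 and 0.1 rad/s and contact force between the fingers and ratchet above 0.8 N and horizontal distance between seam_tool and stand_hole below 0.005 m and height (world z) of seam_tool below 0.008 m and angle between seam_tool's own z axis and vertical below 0.12 rad); the arm keeps its last pose, push and grip.
It fails at once if the tool goes faster than 0.1 m/s while its tip is along the seam (y of seam_tool in the frame of fixture between 0.012 and 0.022 m and z of seam_tool in the frame of fixture between 0.009 and 0.017 m and x of seam_tool in the frame of fixture between -0.045 and 0.045 m and linear speed of seam_tool above 0.1 m/s).
It fails at once if the lever goes on to the fourth click (value of joint ratchet above 0.94248 rad).
It fails at once if a bystander (screw jar, screwdriver, yellow reel) was moved more than 20 mm (distance of any of screw_jar, driver_blue, wick_reel from where it was at the start of the episode above 0.02 m).
It also fails if it takes over 64 s, if anything falls off the work surface, if the arm or the gripper's body presses on something with over 40 N, if the wrist force passes 120 N, or if a joint passes its speed limit or range.

## Working session

There is one attempt and no reset: what is moved stays moved. The work goes in short steps, Python scripts to look and compute and a tool call to move; the robot and the scene stay as the last step left them, time stands still between calls to the robot, and variables do not carry over. Pictures are saved under pics/ and viewed, at most 10 in all, crops included, and the job is handed in when it is done.

Besides the shell and the picture viewer there is one more tool, called after "Request:" as name(argument=value, ...), one argument or row to a line, values as JSON. send_rows: Moves the arm, as the interface text tells. Its arguments: {"type":"object","properties":{"dr":{"type":"array","items":{"type":"array","items":{"type":"number"}}},"xyz":{"type":"array","items":{"type":"array","items":{"type":"number"}}},"jaw":{"type":"array","items":{"type":"number"}}},"required":["dr","xyz","jaw"]}

```bash
mkdir -p pics; ls
python3 - <<'E'
from bench import ctrl
import cv2,numpy as np
for n in ("top","scene"):
    im=ctrl.camera(n); cv2.imwrite(f"pics/{n}0.png",im[:,:,::-1])
    c=ctrl.calibration(n); print(n,np.round(c["camera_matrix"],1).tolist(),np.round(c["world_from_camera"],3).tolist(),[k for k in c])
o=ctrl.get_obs();print({k:np.round(v,3).tolist() for k,v in o.items()},ctrl.tip_extent)
E
```

```text
pics
top [[418.8, 0.0, 278.9], [0.0, 418.8, 205.4], [0.0, 0.0, 1.0]] [[-0.026, 0.981, -0.193, 0.384], [-1.0, -0.022, 0.021, 0.195], [0.017, 0.193, 0.981, 1.132], [0.0, 0.0, 0.0, 1.0]] ['camera_matrix', 'world_from_camera']
scene [[395.9, 0.0, 290.6], [0.0, 395.9, 212.4], [0.0, 0.0, 1.0]] [[0.937, -0.185, 0.297, 0.903], [0.35, 0.506, -0.789, -0.562], [-0.004, 0.843, 0.538, 0.564], [0.0, 0.0, 0.0, 1.0]] ['camera_matrix', 'world_from_camera']
{'time_s': 0.1, 'q': [1.117, 0.181, 1.608, -0.0, 1.354, -0.206], 'dq': [0.002, -0.001, -0.005, 0.002, 0.001, -0.002], 'joint_efforts': [0.001, -44.587, -35.224, -0.0, 0.004, 0.0], 'eef_pos': [0.141, 0.557, 0.226], 'eef_rot': [-0.0, 0.124, 0.992, -0.001], 'wrist_force': [0.349, 0.111, 0.1], 'torque': [0.001, 0.002, -0.016], 'grasp_force': 0.0, 'opening': 1.0} 0.019
```

View pics/top0.png

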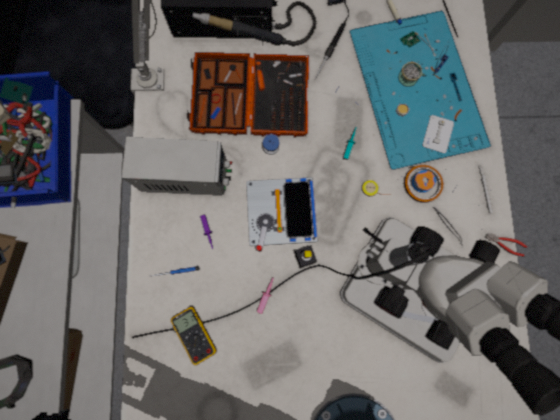

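View pics/scene0.png

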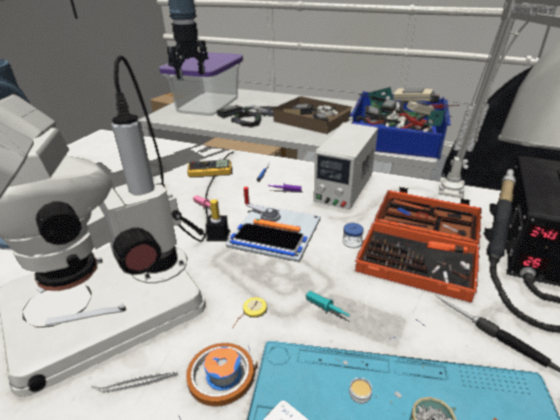

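Top view: fixture at about (282,212), with the phone on its right and the orange rail at (279,212). The red post is at (258,248). The black stand with the yellow tool is at (306,257). The jar is at (271,143), the blue driver at (178,271) and the yellow reel at (370,187).
Candidates for the tool: yellow upright in the stand (306,257), purple (207,230), pink (265,295), turquoise (350,142). The yellow one fits, as it is upright in the black stand. I'll confirm that in an enlarged crop.

```bash
cat > h.py <<'E'
from bench import ctrl
import cv2,numpy as np
from scipy.spatial.transform import Rotation as R
def rays(cal,px):
    K=cal["camera_matrix"];T=cal["world_from_camera"]
    px=np.atleast_2d(px).astype(float)
    d=np.c_[(px[:,0]-K[0,2])/K[0,0],-(px[:,1]-K[1,2])/K[1,1],-np.ones(len(px))]
    return T[:3,3],d@T[:3,:3].T
def onplane(cal,px,z):
    o,d=rays(cal,px); return o+d*((z-o[2])/d[:,2])[:,None]
def proj(cal,P):
    K=cal["camera_matrix"];T=cal["world_from_camera"]
    p=(np.atleast_2d(P)-T[:3,3])@T[:3,:3]
    return np.c_[K[0,0]*p[:,0]/-p[:,2]+K[0,2],-K[1,1]*p[:,1]/-p[:,2]+K[1,2]]
def blobs(im,lo,hi,amin=6):
    m=cv2.inRange(cv2.cvtColor(im,cv2.COLOR_RGB2HSV),np.array(lo),np.array(hi))
    n,l,s,c=cv2.connectedComponentsWithStats(m)
    return m,[(np.round(c[i],1).tolist(),s[i].tolist()) for i in range(1,n) if s[i][4]>=amin]
def local(target,yaw_y=None):
    "shift in tool axes (cm) from current pose to world target"
    o=ctrl.get_obs();w,x,y,z=o["eef_rot"];r=R.from_quat([x,y,z,w])
    return np.round(r.inv().apply(np.array(target)-o["eef_pos"])*100,2),r
E
python3 - <<'E'
from h import *
im=cv2.imread("pics/top0.png")[:,:,::-1]; cal=ctrl.calibration("top")
cr=im[130:310,190:390]
cv2.imwrite("pics/crop.png",cv2.resize(cr,None,fx=4,fy=3.3,interpolation=cv2.INTER_CUBIC)[:594,:,::-1])
for nm,lo,hi,z in (("yellow",(20,120,100),(34,255,255),.1),("orange",(10,120,120),(20,255,255),.021),("red",(0,120,100),(6,255,255),.075),("red2",(174,120,100),(180,255,255),.075),("green",(40,80,60),(80,255,255),.021)):
    for c,s in blobs(im[:,:,:],lo,hi)[1]:
        if 200<c[0]<400 and 130<c[1]<320: print(nm,c,s,np.round(onplane(cal,c,z),3))
w=ctrl.calibration("wrist");print(np.round(w["camera_matrix"],1).tolist());o=ctrl.get_obs()
W=w["world_from_camera"];q=o["eef_rot"];r=R.from_quat([*q[1:],q[0]])
print(np.round(r.inv().apply(W[:3,3]-o["eef_pos"]),3),np.round(r.as_matrix().T@W[:3,:3],3).tolist(),np.round(r.as_matrix(),3).tolist())
E
```

```text
yellow [369.4, 187.7] [362, 180, 16, 16, 127] [[ 0.627 -0.059  0.1  ]]
yellow [278.5, 214.5] [277, 195, 5, 36, 64] [[0.564 0.174 0.1  ]]
yellow [307.8, 253.8] [305, 251, 7, 7, 44] [[0.464 0.105 0.1  ]]
orange [280.7, 131.4] [275, 131, 12, 2, 17] [[0.813 0.16  0.021]]
orange [277.9, 207.0] [275, 189, 7, 39, 148] [[0.598 0.174 0.021]]
orange [279.5, 230.7] [278, 230, 4, 2, 6] [[0.533 0.171 0.021]]
red [258.8, 247.8] [256, 245, 6, 6, 24] [[0.484 0.226 0.075]]
green [228.0, 170.3] [226, 169, 5, 3, 10] [[0.703 0.308 0.021]]
[[315.0, 0.0, 280.9], [0.0, 315.0, 209.9], [0.0, 0.0, 1.0]]
[ 0.08   0.    -0.148] [[0.0, 0.951, 0.31], [1.0, 0.0, -0.001], [-0.001, 0.31, -0.951]] [[-0.969, 0.245, -0.001], [0.245, 0.969, -0.001], [0.0, -0.002, -1.0]]
```

View pics/crop.png

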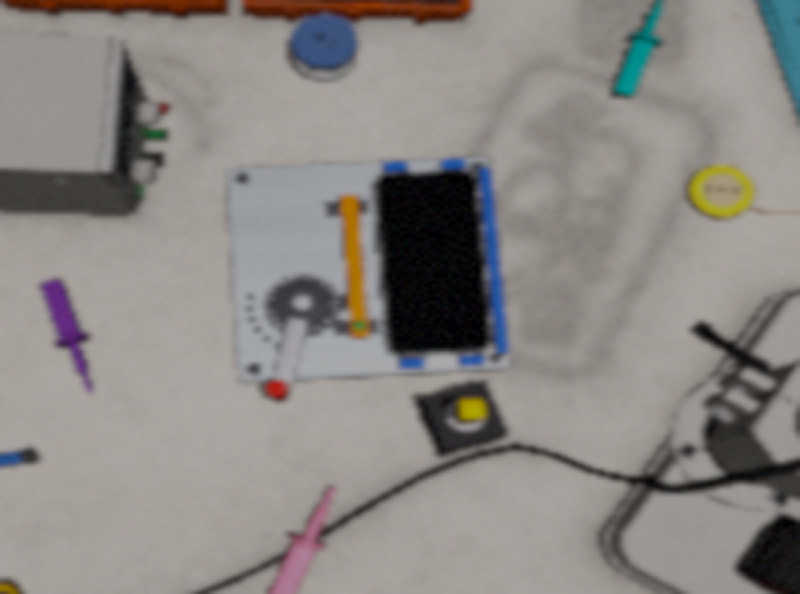

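The crop confirms it: the yellow-handled tool is upright in the black stand at crop (470,410), while the pink, purple and turquoise lookalikes lie on the bench. The green dot is at crop (360,326), the near (low-x) end of the rail. Fixture x therefore points roughly along world +x. Next I'll move the wrist camera over it.

Request:
send_rows(
  dr=[
    [0,0,-0.5],
    [0,0,-1],
    [0,0,-1.5],
    [0,0,-2],
    [0,0,-2.37],
    [0,0,-2.37],
    [0,0,-2.37],
    [0,0,-2.37],
  ],
  xyz=[
    [-5,-2.6,-2],
    [-10.5,-5.4,-3.4],
    [-16,-8.2,-3.4],
    [-21,-11,-3.4],
    [-26,-13.5,-3.4],
    [-31.5,-16.2,-3.4],
    [-37,-19,-3.4],
    [-42,-21.7,-3.4],
  ],
  jaw=[100,100,100,100,100,100,100,100],
)

```text
time_s: 1.1
eef_pos: [0.4962, 0.2424, 0.2606]
eef_rot: [-0.0, 0.0, 1.0, 0.0]
wrist_force: [0.6, -0.5, 0.2]
opening: 0.999
grasp_force: 0.0
```

Run:
```python
from h import *
d,r=local([.60,.15,.26]);print(d,np.round(r.as_matrix(),3).tolist(),ctrl.get_obs()["eef_pos"],ctrl.get_obs()["time_s"])
```

```text
[-10.39  -9.24   0.05] [[-1.0, 0.0, -0.0], [0.0, 1.0, 0.0], [0.0, 0.0, -1.0]] [0.49615879 0.24237193 0.2605657 ] 1.1
```

Request:
send_rows(
  dr=[
    [0,0,0],
    [0,0,0],
    [0,0,0],
    [0,0,0],
    [0,0,0],
    [0,0,0],
    [0,0,0],
    [0,0,0],
  ],
  xyz=[
    [-4,-3,0],
    [-8,-6,0],
    [-10.4,-9.2,0],
    [-10.4,-9.2,0],
    [-10.4,-9.2,0],
    [-10.4,-9.2,0],
    [-10.4,-9.2,0],
    [-10.4,-9.2,0],
  ],
  jaw=[100,100,100,100,100,100,100,100],
)

```text
time_s: 2.1
eef_pos: [0.5987, 0.1528, 0.2611]
eef_rot: [0.0, -0.001, 1.0, 0.0]
wrist_force: [-1.0, -0.4, 0.5]
opening: 1.001
grasp_force: 0.0
```

Run:
```python
from h import *
cal=ctrl.calibration("wrist");im=ctrl.camera("wrist");np.savez("w1.npz",im=im,K=cal["camera_matrix"],T=cal["world_from_camera"])
cv2.imwrite("pics/w1.png",cv2.resize(im,(800,600),interpolation=cv2.INTER_CUBIC)[:,:,::-1])
for nm,lo,hi,z in (("yellow",(22,120,80),(34,255,255),.1),("orange",(8,120,100),(21,255,255),.021),("red",(0,120,80),(6,255,255),.075),("green",(40,80,50),(85,255,255),.021),("blue",(100,100,60),(130,255,255),.02)):
    for c,s in blobs(im,lo,hi,12)[1]: print(nm,c,s,np.round(onplane(cal,c,z)[0],4))
```

```text
yellow [228.1, 40.3] [219, 31, 19, 20, 334] [0.463  0.1069 0.1   ]
yellow [106.1, 207.4] [88, 192, 35, 33, 570] [ 0.6171 -0.0265  0.1   ]
orange [297.9, 164.2] [293, 116, 11, 96, 871] [0.5859 0.1746 0.021 ]
orange [18.6, 220.7] [0, 182, 33, 71, 531] [ 0.6607 -0.19    0.021 ]
orange [1.3, 228.4] [0, 221, 5, 17, 53] [ 0.6715 -0.2156  0.021 ]
orange [340.1, 340.1] [237, 306, 150, 75, 2022] [0.8506 0.2426 0.021 ]
orange [280.3, 313.1] [277, 310, 8, 8, 18] [0.803 0.153 0.021]
orange [362.4, 316.7] [353, 313, 19, 9, 56] [0.8091 0.2727 0.021 ]
orange [236.4, 342.1] [235, 318, 4, 52, 140] [0.8543 0.0871 0.021 ]
orange [335.1, 351.7] [332, 336, 7, 33, 66] [0.872  0.2363 0.021 ]
orange [364.3, 374.0] [353, 353, 18, 34, 227] [0.9149 0.2843 0.021 ]
orange [439.2, 415.1] [437, 411, 5, 9, 17] [1.0006 0.4149 0.021 ]
red [356.3, 69.2] [348, 62, 16, 15, 161] [0.4835 0.2268 0.075 ]
red [394.2, 266.2] [389, 263, 11, 9, 71] [0.6978 0.288  0.075 ]
red [257.7, 311.3] [255, 307, 6, 8, 13] [0.7608 0.1248 0.075 ]
red [277.8, 312.8] [267, 308, 22, 12, 68] [0.763  0.1499 0.075 ]
red [325.2, 316.2] [323, 315, 6, 4, 13] [0.768  0.2093 0.075 ]
green [297.4, 124.4] [295, 122, 6, 6, 30] [0.5383 0.1731 0.021 ]
green [410.9, 218.5] [409, 215, 4, 8, 24] [0.657  0.3237 0.021 ]
green [398.2, 251.6] [391, 248, 15, 9, 108] [0.7047 0.3127 0.021 ]
blue [529.2, 28.7] [501, 20, 59, 18, 616] [0.4367 0.4252 0.02  ]
blue [268.5, 96.5] [261, 93, 16, 8, 92] [0.507 0.139 0.02 ]
blue [234.0, 97.6] [227, 95, 15, 7, 91] [0.5083 0.0988 0.02  ]
blue [222.0, 162.9] [214, 103, 17, 124, 770] [0.5845 0.0805 0.02  ]
blue [12.6, 216.8] [0, 197, 24, 44, 290] [ 0.6556 -0.1973  0.02  ]
blue [2.2, 219.3] [0, 215, 6, 9, 25] [ 0.6591 -0.2119  0.02  ]
blue [244.1, 229.0] [238, 227, 13, 5, 64] [0.6724 0.1049 0.02  ]
blue [274.3, 228.0] [268, 226, 14, 5, 66] [0.671  0.1449 0.02  ]
blue [308.2, 304.1] [292, 290, 33, 29, 723] [0.7884 0.1931 0.02  ]
```

View pics/w1.png

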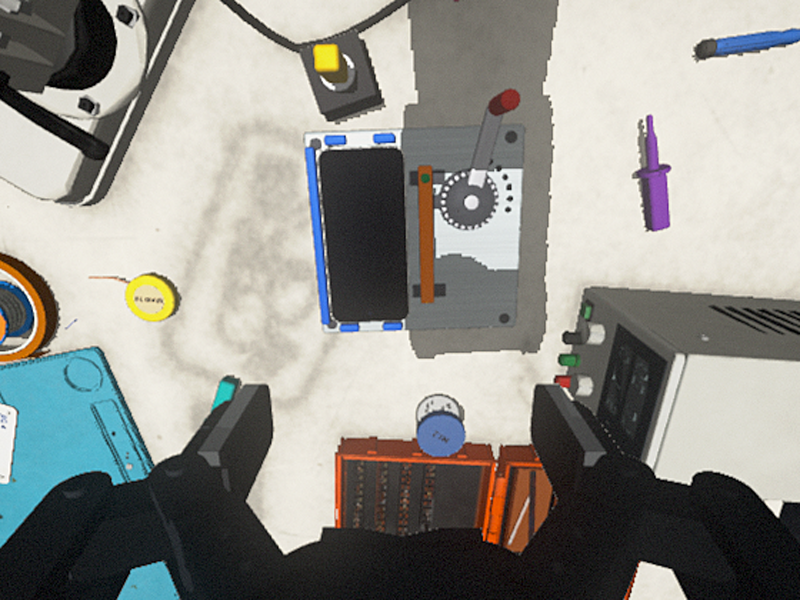

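The wrist view (shown at 800x600) puts the tool handle at (327,57), its stand at (342,75) and the red post at (505,101). The rail runs from (426,167) to (428,302) with the green dot at its near end (425,178). The pivot drum is at (470,200) and the phone is left of the rail. I'll measure the edges now.

```bash
cat > m.py <<'E'
from h import *
def meas(cal,im):
    out={}
    def rect(lo,hi,z,near=None,box=None):
        m,b=blobs(im,lo,hi,25)
        if box is not None:
            k=np.zeros_like(m);k[box[1]:box[3],box[0]:box[2]]=1;m=m*k
        m=cv2.morphologyEx(m,cv2.MORPH_CLOSE,np.ones((3,3)))
        cs,_=cv2.findContours(m,cv2.RETR_EXTERNAL,cv2.CHAIN_APPROX_NONE)
        c=max(cs,key=cv2.contourArea)[:,0,:]
        w=onplane(cal,c,z)[:,:2]
        (p,s,a)=cv2.minAreaRect((w*1000).astype(np.float32));return np.array(p),np.array(s),a
    return rect
E
python3 - <<'E'
from m import *
f=np.load("w1.npz");cal={"camera_matrix":f["K"],"world_from_camera":f["T"]};im=f["im"];rect=meas(cal,im)
print("handle",rect((22,120,60),(34,255,255),.1,box=(210,20,250,65)))
print("rail",rect((8,110,60),(30,255,255),.021,box=(285,105,312,220)))
print("dot",onplane(cal,[297.4,124.4],.021)*1000)
print("post",rect((0,120,60),(8,255,255),.075,box=(335,55,370,90)))
# phone: dark blob
m=(im.max(2)<40).astype(np.uint8);m[:, :222]=0;m[:,290:]=0;m[:100]=0;m[230:]=0
c=max(cv2.findContours(m,0,1)[0],key=cv2.contourArea)[:,0]
print("phone",cv2.minAreaRect((onplane(cal,c,.021)[:,:2]*1000).astype(np.float32)))
# rail edge per row and phone edge
for y in range(115,216,14):
    row=im[y,280:312].astype(int);print(y,[tuple(p) for p in row[::1]][0:26:1] if y==143 else "")
print("cam",cal["world_from_camera"][:3,3])
# stand top: dark grey
m=((im.max(2)<75)).astype(np.uint8);m[:, :205]=0;m[:,275:]=0;m[90:]=0
c=max(cv2.findContours(m,0,1)[0],key=cv2.contourArea)[:,0];print("stand poly",onplane(cal,cv2.approxPolyDP(c,3,True)[:,0],.046)*1000, cv2.approxPolyDP(c,3,True)[:,0].tolist())
E
```

```text
handle (array([464.43338013, 106.97247314]), array([17.34080887, 15.71343422]), 0.09133792668581009)
rail (array([587.77093506, 174.4899292 ]), array([118.59529114,  11.98067093]), 2.0894672870635986)
dot [[538.2633641  173.11045224  21.        ]]
post (array([485.53762817, 223.66151428]), array([12.61604881, 20.47370911]), 29.776086807250977)
phone ((583.4481811523438, 131.82369995117188), (112.38090515136719, 49.29309844970703), 2.06188702583313)
115 
129 
143 [(np.int64(30), np.int64(30), np.int64(30)), (np.int64(34), np.int64(28), np.int64(29)), (np.int64(27), np.int64(26), np.int64(26)), (np.int64(92), np.int64(91), np.int64(85)), (np.int64(109), np.int64(108), np.int64(102)), (np.int64(105), np.int64(106), np.int64(108)), (np.int64(106), np.int64(109), np.int64(111)), (np.int64(108), np.int64(114), np.int64(110)), (np.int64(108), np.int64(112), np.int64(111)), (np.int64(104), np.int64(109), np.int64(111)), (np.int64(107), np.int64(112), np.int64(109)), (np.int64(109), np.int64(117), np.int64(116)), (np.int64(89), np.int64(96), np.int64(94)), (np.int64(123), np.int64(74), np.int
[... 188 characters left out ...]
 (np.int64(149), np.int64(81), np.int64(29)), (np.int64(147), np.int64(76), np.int64(32)), (np.int64(150), np.int64(82), np.int64(38)), (np.int64(153), np.int64(81), np.int64(29)), (np.int64(127), np.int64(69), np.int64(34)), (np.int64(66), np.int64(48), np.int64(43)), (np.int64(82), np.int64(87), np.int64(91)), (np.int64(97), np.int64(96), np.int64(104))]
157 
171 
185 
199 
213 
cam [0.51877666 0.15305407 0.40925686]
stand poly [[441.9998531  125.83835252  46.        ]
 [476.52530219 134.46535956  46.        ]
 [489.27429297  93.71403474  46.        ]
 [495.22591263  97.68599732  46.        ]
 [482.33806186 138.61271729  46.        ]] [[254, 28], [263, 65], [225, 78], [229, 84], [267, 71]]
```

Request:
send_rows(
  dr=[
    [0,0,0],
    [0,0,0],
    [0,0,0],
    [0,0,0],
    [0,0,0],
    [0,0,0],
    [0,0,0],
    [0,0,0],
  ],
  xyz=[
    [1.5,-1.2,1.5],
    [3,-2.4,3.5],
    [4.5,-3.6,5],
    [5.6,-4.6,6],
    [5.6,-4.6,6],
    [5.6,-4.6,6],
    [5.6,-4.6,6],
    [5.6,-4.6,6],
  ],
  jaw=[100,100,100,100,100,100,100,100],
)

```text
time_s: 3.15
eef_pos: [0.5435, 0.1064, 0.2013]
eef_rot: [0.0, -0.0, 1.0, 0.0]
wrist_force: [-0.3, -0.5, -0.1]
opening: 0.999
grasp_force: 0.0
```

Run:
```python
from m import *
cal=ctrl.calibration("wrist");im=ctrl.camera("wrist");np.savez("w2.npz",im=im,K=cal["camera_matrix"],T=cal["world_from_camera"])
g={"camera_matrix":cal["camera_matrix"],"world_from_camera":cal["world_from_camera"]};rect=meas(cal,im)
print(cal["world_from_camera"][:3,3],ctrl.get_obs()["eef_pos"])
for z,P,lo,hi in ((.1,(.463,.107),(22,120,60),(34,255,255)),(.021,(.588,.174),(8,110,60),(30,255,255)),(.075,(.484,.226),(0,120,60),(8,255,255))):
    p=proj(cal,[*P,z])[0].astype(int);b=(25,25) if z>.05 else (30,75)
    bx=(max(p[0]-b[0],0),max(p[1]-b[1],0),p[0]+b[0],p[1]+b[1]); print(p,rect(lo,hi,z,box=bx))
p=proj(cal,[.464,.107,.1])[0].astype(int)
cr=im[max(p[1]-60,0):p[1]+150,p[0]-80:p[0]+200]
cv2.imwrite("pics/w2.png",cv2.resize(cr,None,fx=2.8,fy=2.8,interpolation=cv2.INTER_CUBIC)[:,:,::-1]);print(p,cr.shape)
```

```text
[0.46347833 0.10672304 0.3493777 ] [0.54335469 0.10631336 0.20114311]
[280 106] (array([462.81652832, 106.66265106]), array([14.28090763, 14.38529015]), 0.04871128126978874)
[340 224] (array([587.3996582 , 174.52806091]), array([120.1558609,  12.8147974]), 2.1156883239746094)
[421 132] (array([479.45333862, 221.53022766]), array([26.26945686, 12.31541443]), 55.06592559814453)
[280 107] (210, 280, 3)
```

View pics/w2.png

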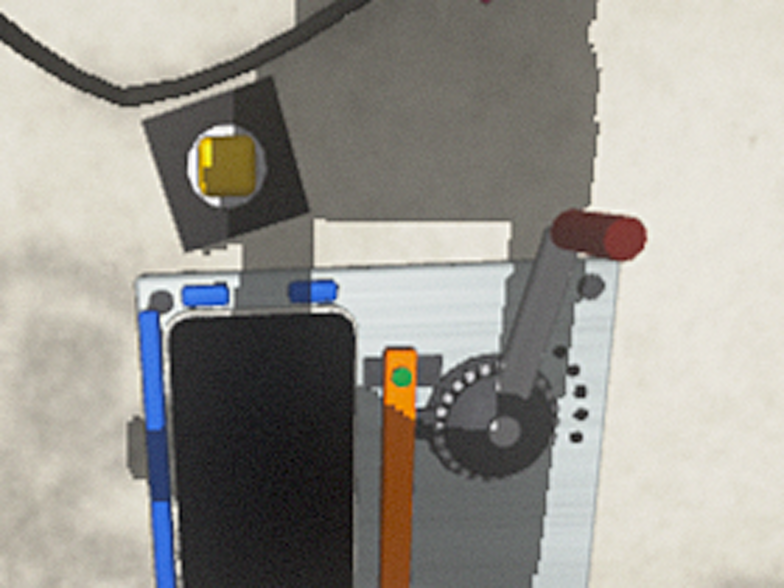

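The handle is square to the world axes at (0.4628, 0.1067), centred in its stand, and the red post top is at crop (625,237). The rail measures 120 x 12.8 mm with yaw 2.1°, matching the description. Next is the grasp.

Request:
send_rows(
  dr=[
    [0,0,0],
    [0,0,0],
    [0,0,0],
    [0,0,0],
    [0,0,0],
    [0,0,0],
    [0,0,0],
    [0,0,0],
  ],
  xyz=[
    [4,0,0],
    [7,0,1],
    [8.05,0.03,3],
    [8.05,0.03,6],
    [8.05,0.03,9],
    [8.05,0.03,11],
    [8.05,0.03,12.1],
    [8.05,0.03,12.1],
  ],
  jaw=[100,100,100,100,100,100,100,100],
)

```text
time_s: 4.2
eef_pos: [0.4622, 0.1064, 0.0795]
eef_rot: [-0.001, -0.0, 1.0, 0.0]
wrist_force: [0.8, 0.0, -0.5]
opening: 1.001
grasp_force: 0.0
```

Request:
send_rows(
  dr=[
    [0,0,0],
    [0,0,0],
    [0,0,0],
    [0,0,0],
    [0,0,0],
    [0,0,0],
    [0,0,0],
    [0,0,0],
  ],
  xyz=[
    [0,0,0],
    [0,0,0],
    [0,0,0],
    [0,0,0],
    [0,0,0],
    [0,0,0],
    [0,0,0],
    [0,0,0],
  ],
  jaw=[60,35,10,5,5,5,5,5],
)

```text
time_s: 5.2
eef_pos: [0.463, 0.1063, 0.0804]
eef_rot: [0.0, -0.0, 1.0, -0.0]
wrist_force: [-0.8, 0.4, 6.1]
opening: 0.166
grasp_force: 59.2
```

Request:
send_rows(
  dr=[
    [0,0,0],
    [0,0,0],
    [0,0,0],
    [0,0,0],
    [0,0,0],
    [0,0,0],
    [0,0,0],
    [0,0,0],
  ],
  xyz=[
    [0,0,-1],
    [0,0,-2.5],
    [0,0,-4],
    [0,0,-5.5],
    [0,0,-6.5],
    [0,0,-7],
    [0,0,-7],
    [0,0,-7],
  ],
  jaw=[5,5,5,5,5,5,5,5],
)

```text
time_s: 6.2
eef_pos: [0.4621, 0.1064, 0.1494]
eef_rot: [-0.001, -0.0, 1.0, 0.0]
wrist_force: [-0.6, 0.1, -0.9]
opening: 0.171
grasp_force: 58.6
```

Run:
```python
from m import *
cal=ctrl.calibration("wrist");im=ctrl.camera("wrist");np.savez("w3.npz",im=im,K=cal["camera_matrix"],T=cal["world_from_camera"])
t=ctrl.get_obs();e=t["eef_pos"];print(e,t["wrist_force"],t["grasp_force"])
# expected tool points: tip at TCP-.078
for nm,z in (("tip",-.078),("tip14",-.064),("sh44",-.034),("col48",-.03),("top",.02)): print(nm,proj(cal,e+[0,0,z]))
cr=im[140:340,180:400]
cv2.imwrite("pics/w3.png",cv2.resize(cr,None,fx=3,fy=3,interpolation=cv2.INTER_CUBIC)[:,:,::-1])
```

```text
[0.46207268 0.10637071 0.1493128 ] [ 0.2951103  -0.56354021 -0.0266283 ] 58.58401000499725
tip [[280.08410321 217.69369687]]
tip14 [[280.0547619  224.16277304]]
sh44 [[279.97859922 240.95486783]]
col48 [[279.96675324 243.56663125]]
top [[279.7668188  287.64751642]]
```

View pics/w3.png

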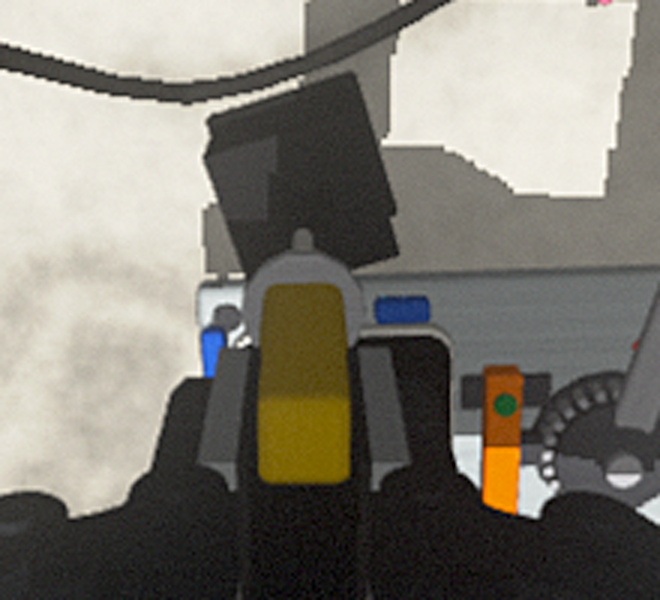

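The tip shows at crop (303,230), about 1 px from where it should be, so the tool is straight in the grip. Next I'll go above the seam start.

Request:
send_rows(
  dr=[
    [0,0,0],
    [0,0,0],
    [0,0,0],
    [0,0,0],
    [0,0,0],
    [0,0,0],
    [0,0,0],
    [0,0,0],
  ],
  xyz=[
    [-2,1.5,0],
    [-4,3,0],
    [-6,4.4,0],
    [-7.55,5.5,1],
    [-7.55,5.5,2.5],
    [-7.55,5.5,3.5],
    [-7.55,5.5,3.8],
    [-7.55,5.5,3.8],
  ],
  jaw=[5,5,5,5,5,5,5,5],
)

```text
time_s: 7.25
eef_pos: [0.5376, 0.1611, 0.1118]
eef_rot: [-0.0, -0.0, 1.0, -0.0]
wrist_force: [-0.2, -0.2, -0.7]
opening: 0.165
grasp_force: 58.7
```

Run:
```python
from m import *
cal=ctrl.calibration("wrist");im=ctrl.camera("wrist");np.savez("w4.npz",im=im,K=cal["camera_matrix"],T=cal["world_from_camera"])
t=ctrl.get_obs();e=t["eef_pos"];print(e,t["wrist_force"],t["grasp_force"])
print("tip",proj(cal,e+[0,0,-.078]),"start",proj(cal,[.538,.1617,.012]),"phoneedge,railedge @-50:",proj(cal,[[.5382,.1567,.021],[.5378,.1667,.021]]))
c=blobs(im,(40,80,50),(85,255,255),12)[1];print([ (a,onplane(cal,a,.021)*1000) for a,b in c])
cr=im[120:320,180:400]
cv2.imwrite("pics/w4.png",cv2.resize(cr,None,fx=3,fy=3,interpolation=cv2.INTER_CUBIC)[:,:,::-1])
```

```text
[0.53797076 0.16117474 0.11218457] [ 0.49847887 -0.46331343  0.39507194] 58.6539763212204
tip [[280.19234911 218.31308634]] start [[280.86157186 209.3711518 ]] phoneedge,railedge @-50: [[274.62291811 213.07025219]
 [287.11974172 212.59418066]]
[([294.9, 213.8], array([[538.8196878 , 172.93869891,  21.        ]])), ([458.0, 340.1], array([[661.82505122, 325.05986196,  21.        ]]))]
```

View pics/w4.png

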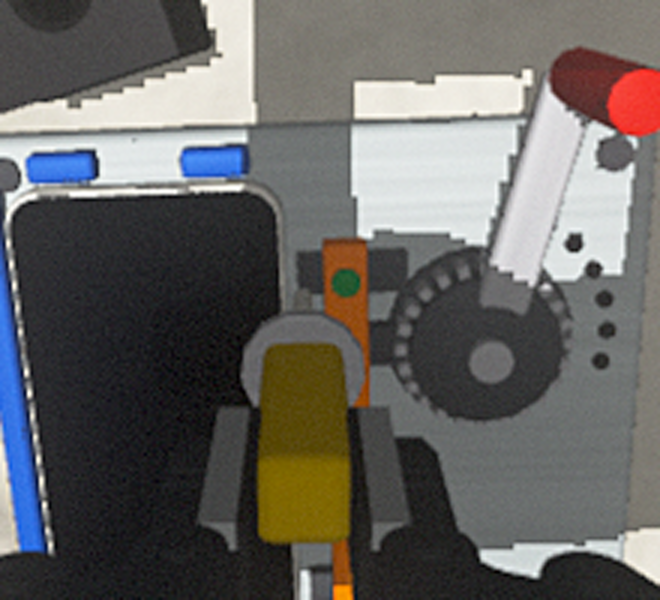

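The tip at crop (302,293) sits midway between the phone edge at 284 and the rail edge at 324. Descend.

Request:
send_rows(
  dr=[
    [0,0,0],
    [0,0,0],
    [0,0,0],
    [0,0,0],
    [0,0,0],
    [0,0,0],
    [0,0,0],
    [0,0,0],
  ],
  xyz=[
    [0,0.05,0.3],
    [0,0.05,0.6],
    [0,0.05,0.9],
    [0,0.05,1.2],
    [0,0.05,1.5],
    [0,0.05,1.8],
    [0,0.05,2.0],
    [0,0.05,2.0],
  ],
  jaw=[5,5,5,5,5,5,5,5],
)

```text
time_s: 8.3
eef_pos: [0.5379, 0.1619, 0.0917]
eef_rot: [-0.0, -0.0, 1.0, -0.0]
wrist_force: [-0.2, 0.1, 0.1]
opening: 0.166
grasp_force: 58.7
```

Request:
send_rows(
  dr=[
    [0,0,0],
    [0,0,0],
    [0,0,0],
    [0,0,0],
    [0,0,0],
    [0,0,0],
    [0,0,0],
    [0,0,0],
  ],
  xyz=[
    [-0.3,0.01,0],
    [-0.7,0.03,0],
    [-1.15,0.04,0],
    [-1.6,0.06,0],
    [-2.05,0.08,0],
    [-2.5,0.09,0],
    [-2.95,0.11,0],
    [-3.4,0.12,0],
  ],
  jaw=[5,5,5,5,5,5,5,5],
)

```text
time_s: 9.3
eef_pos: [0.5723, 0.1631, 0.0919]
eef_rot: [-0.0, -0.0, 1.0, -0.0]
wrist_force: [0.2, 0.4, -0.2]
opening: 0.165
grasp_force: 58.7
```

Request:
send_rows(
  dr=[
    [0,0,0],
    [0,0,0],
    [0,0,0],
    [0,0,0],
    [0,0,0],
    [0,0,0],
    [0,0,0],
    [0,0,0],
  ],
  xyz=[
    [-0.45,0.02,0],
    [-0.9,0.03,0],
    [-1.35,0.05,0],
    [-1.8,0.07,0],
    [-2.25,0.08,0],
    [-2.7,0.1,0],
    [-3.1,0.11,0],
    [-3.4,0.12,0],
  ],
  jaw=[5,5,5,5,5,5,5,5],
)

```text
time_s: 10.3
eef_pos: [0.6063, 0.1643, 0.0919]
eef_rot: [-0.0, -0.0, 1.0, -0.0]
wrist_force: [0.0, -0.1, -0.1]
opening: 0.171
grasp_force: 58.7
```

Request:
send_rows(
  dr=[
    [0,0,0],
    [0,0,0],
    [0,0,0],
    [0,0,0],
    [0,0,0],
    [0,0,0],
    [0,0,0],
    [0,0,0],
  ],
  xyz=[
    [-0.45,0.02,0],
    [-0.9,0.03,0],
    [-1.35,0.05,0],
    [-1.8,0.07,0],
    [-2.25,0.08,0],
    [-2.7,0.1,0],
    [-3.1,0.11,0],
    [-3.3,0.12,0],
  ],
  jaw=[5,5,5,5,5,5,5,5],
)

```text
time_s: 11.3
eef_pos: [0.6393, 0.1655, 0.0919]
eef_rot: [0.0, -0.0, 1.0, 0.0]
wrist_force: [-0.7, 0.7, -0.3]
opening: 0.171
grasp_force: 58.7
```

Request:
send_rows(
  dr=[
    [0,0,0],
    [0,0,0],
    [0,0,0],
    [0,0,0],
    [0,0,0],
    [0,0,0],
    [0,0,0],
    [0,0,0],
  ],
  xyz=[
    [0,0,0],
    [0,0,0],
    [0,0,-0.4],
    [0,0,-1],
    [0,0,-2],
    [0,0,-3.5],
    [0,0,-5],
    [0,0,-5.8],
  ],
  jaw=[5,5,5,5,5,5,5,5],
)

```text
time_s: 12.3
eef_pos: [0.6398, 0.1656, 0.152]
eef_rot: [0.001, -0.0, 1.0, 0.0]
wrist_force: [0.6, 1.4, -0.3]
opening: 0.167
grasp_force: 58.7
```

Run:
```python
from m import *
d,r=local([.4627,.1065,.1495]);print(d,ctrl.get_obs()["eef_pos"])
```

```text
[17.72 -5.9   0.2 ] [0.63982859 0.16558349 0.15198221]
```

Request:
send_rows(
  dr=[
    [0,0,0],
    [0,0,0],
    [0,0,0],
    [0,0,0],
    [0,0,0],
    [0,0,0],
    [0,0,0],
    [0,0,0],
  ],
  xyz=[
    [2,-0.7,0],
    [5.5,-1.8,0],
    [9,-3,0],
    [12.5,-4.2,0],
    [15.5,-5.2,0],
    [17.2,-5.8,0],
    [17.65,-5.91,0],
    [17.65,-5.91,0],
  ],
  jaw=[5,5,5,5,5,5,5,5],
)

```text
time_s: 13.3
eef_pos: [0.4631, 0.1064, 0.1503]
eef_rot: [0.001, -0.0, 1.0, 0.0]
wrist_force: [0.5, 0.3, 0.8]
opening: 0.165
grasp_force: 58.7
```

Request:
send_rows(
  dr=[
    [0,0,0],
    [0,0,0],
    [0,0,0],
    [0,0,0],
    [0,0,0],
    [0,0,0],
    [0,0,0],
    [0,0,0],
  ],
  xyz=[
    [0,0,0.5],
    [0,0,1.3],
    [0,0,2.3],
    [0,0,3.3],
    [0,0,4.3],
    [0,0,5.3],
    [0,0,6.2],
    [0,0,6.9],
  ],
  jaw=[5,5,5,5,5,5,5,5],
)

```text
time_s: 14.3
eef_pos: [0.4624, 0.1063, 0.0803]
eef_rot: [-0.0, -0.0, 1.0, -0.0]
wrist_force: [-1.0, -0.4, 25.2]
opening: 0.167
grasp_force: 62.6
```

Request:
send_rows(
  dr=[
    [0,0,0],
    [0,0,0],
    [0,0,0],
    [0,0,0],
    [0,0,0],
    [0,0,0],
    [0,0,0],
    [0,0,0],
  ],
  xyz=[
    [0,0,-0.05],
    [0,0,-0.1],
    [0,0,-0.1],
    [0,0,-0.1],
    [0,0,-0.1],
    [0,0,-0.1],
    [0,0,-0.1],
    [0,0,-0.1],
  ],
  jaw=[5,20,50,80,100,100,100,100],
)

```text
time_s: 15.3
eef_pos: [0.4625, 0.1064, 0.0819]
eef_rot: [0.0, -0.0, 1.0, -0.0]
wrist_force: [-0.5, -0.0, 1.0]
opening: 1.001
grasp_force: 0.0
```

Request:
send_rows(
  dr=[
    [0,0,0],
    [0,0,0],
    [0,0,0],
    [0,0,0],
    [0,0,0],
    [0,0,0],
    [0,0,0],
    [0,0,0],
  ],
  xyz=[
    [0,0,0],
    [0,0,-2],
    [0,0,-5],
    [0,0,-8],
    [0,0,-11],
    [-1,3,-12],
    [-3,5.5,-12],
    [-5,7,-12],
  ],
  jaw=[100,100,100,100,100,100,100,100],
)

```text
time_s: 16.3
eef_pos: [0.513, 0.1775, 0.2022]
eef_rot: [0.0, -0.001, 1.0, 0.0]
wrist_force: [-0.2, -0.7, 0.8]
opening: 1.001
grasp_force: 0.0
```

Run:
```python
from m import *
t=ctrl.get_obs();print(t["eef_pos"],np.round(t["q"],2),t["wrist_force"])
cal=ctrl.calibration("wrist");im=ctrl.camera("wrist");np.savez("w5.npz",im=im,K=cal["camera_matrix"],T=cal["world_from_camera"])
C=cal["world_from_camera"][:3,3];print("cam",C)
for P in ([.463,.1066,.1],[.463,.1066,.05],[.484,.223,.075],[.484,.223,.031]): print(proj(cal,P)[0])
for nm,lo,hi in (("y",(22,120,60),(34,255,255)),("r",(0,120,60),(8,255,255))):
    for c,s in blobs(im,lo,hi,60)[1]: print(nm,c,s)
cr=im[20:220,150:450];cv2.imwrite("pics/w5.png",cv2.resize(cr,None,fx=2.6,fy=2.6,interpolation=cv2.INTER_CUBIC)[:,:,::-1])
```

```text
[0.51301289 0.17754028 0.20224928] [ 0.11  0.13  1.71  0.    1.29 -1.46] [-0.23571065 -0.65778304  0.83589701]
cam [0.43301811 0.17782424 0.35035014]
[189.72252469 147.09355496]
[204.36585447 140.63143526]
[331.72397229 167.9448172 ]
[325.02049802 159.96862541]
y [191.4, 144.8] [181, 133, 25, 24, 422]
y [73.4, 286.4] [53, 271, 40, 34, 693]
r [333.9, 164.3] [324, 154, 21, 21, 273]
r [382.4, 350.6] [376, 346, 15, 10, 109]
```

View pics/w5.png

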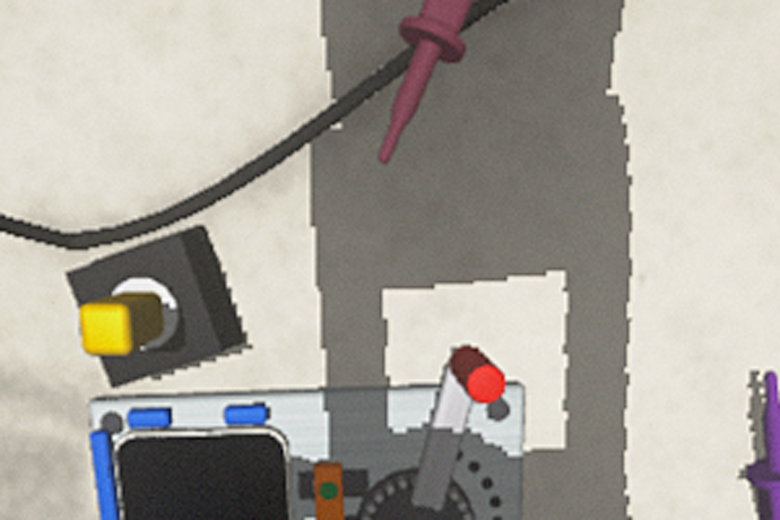

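The tool is back upright: its handle top at crop (105,329) is within a pixel of the expected spot. The post top is at crop (486,384), which is full px (336.9,167.7).

Run:
```python
from m import *
def ld(f):
    f=np.load(f);return {"camera_matrix":f["K"],"world_from_camera":f["T"]},f["im"]
c5,i5=ld("w5.npz");c4,i4=ld("w4.npz");c2,_=ld("w2.npz")
p5=onplane(c5,[336.9,167.7],.075)[0]*1000
# bright red top in w5/w4
for c,i in ((c5,i5),(c4,i4)):
    for b in blobs(i,(0,150,190),(10,255,255),25)[1]: print("bright",b,onplane(c,b[0],.075)[0]*1000)
p2=onplane(c2,[200+625/2.8,47+237/2.8],.075)[0]*1000
p4=onplane(c4,[180+638/3,120+103/3],.075)[0]*1000
print(p5,p4,p2)
for z in (.028,.034): print("hub",onplane(c4,[343.7,240.3],z)[0]*1000,onplane(c2,[200+505/2.8,47+430/2.8],z)[0]*1000)
n=np.array([-.0366,.9993]);print("dist seam",(p5[:2]-[588,163.5])@n, "pivot pred",p5[:2]+[73.1,-16.7])
```

```text
bright ([336.6, 167.3], [330, 160, 14, 15, 159]) [483.42270988 227.26616565  75.        ]
bright ([393.3, 153.6], [383, 143, 22, 22, 382]) [483.4196876  227.28350883  75.        ]
[483.77749723 227.55053929  75.        ] [483.84538846 226.96050745  75.        ] [483.22336484 227.66497968  75.        ]
hub [558.82734463 211.93811615  28.        ] [557.94630907 212.86511388  28.        ]
hub [556.21423028 210.63384127  34.        ] [556.18262763 210.88348157  34.        ]
dist seam 67.82024751004053 pivot pred [556.87749723 210.85053929]
```

Post (483.4, 227.3) and pivot (556.6, 210.7) agree with the hub, the 75 mm radius and the 67 mm seam distance. I'll approach with the fingers closing along the tangent.

Request:
send_rows(
  dr=[
    [0,0,1],
    [0,0,2.15],
    [0,0,2.15],
    [0,0,2.15],
    [0,0,2.15],
    [0,0,2.15],
    [0,0,2.15],
    [0,0,2.15],
  ],
  xyz=[
    [1.5,2.5,0],
    [2.9,4.95,0],
    [2.9,4.95,2],
    [2.9,4.95,5.5],
    [2.9,4.95,9],
    [2.9,4.95,12.5],
    [2.9,4.95,14.5],
    [2.9,4.95,14.5],
  ],
  jaw=[100,100,100,100,100,100,100,100],
)

```text
time_s: 17.35
eef_pos: [0.4817, 0.2253, 0.0552]
eef_rot: [-0.002, 0.112, 0.994, -0.001]
wrist_force: [-0.1, 1.0, 0.0]
opening: 0.996
grasp_force: 0.0
```

Run:
```python
from m import *
d,r=local([.4834,.2273,.057]);t=ctrl.get_obs();print(d,t["eef_pos"],t["wrist_force"],r.as_matrix()[:2,1])
```

```text
[-0.12  0.24 -0.18] [0.48167957 0.22526203 0.05518238] [-0.11123345  0.97515031  0.00391192] [0.22301922 0.97481225]
```

Request:
send_rows(
  dr=[
    [0,0,0],
    [0,0,0],
    [0,0,0],
    [0,0,0],
    [0,0,0],
    [0,0,0],
    [0,0,0],
    [0,0,0],
  ],
  xyz=[
    [-0.1,0.15,-0.1],
    [-0.1,0.15,-0.1],
    [-0.1,0.15,-0.1],
    [-0.1,0.15,-0.1],
    [-0.1,0.15,-0.1],
    [-0.1,0.15,-0.1],
    [-0.1,0.15,-0.1],
    [-0.1,0.15,-0.1],
  ],
  jaw=[100,60,30,10,3,3,3,3],
)

```text
time_s: 18.35
eef_pos: [0.4847, 0.2269, 0.0582]
eef_rot: [-0.0, 0.112, 0.994, -0.0]
wrist_force: [-2.6, -3.3, 5.5]
opening: 0.132
grasp_force: 58.6
```

Run:
```python
from m import *
d,r=local([.4834,.2273,.057]);t=ctrl.get_obs();print(d,t["eef_pos"],t["wrist_force"],r.as_matrix()[:2,1])
```

```text
[0.14 0.01 0.12] [0.48473015 0.22690839 0.05820051] [-2.55083378 -3.33256747  5.46675203] [0.22276092 0.974873  ]
```

Request:
send_rows(
  dr=[
    [0,0,0.5],
    [0,0,1],
    [0,0,1.5],
    [0,0,2],
    [0,0,2.5],
    [0,0,3],
    [0,0,3.5],
    [0,0,4],
  ],
  xyz=[
    [-0.01,0.39,0],
    [-0.04,0.78,0],
    [-0.09,1.17,0],
    [-0.16,1.56,0],
    [-0.26,1.94,0],
    [-0.37,2.32,0],
    [-0.5,2.69,0],
    [-0.65,3.05,0],
  ],
  jaw=[3,3,3,3,3,3,3,3],
)

```text
time_s: 19.35
eef_pos: [0.498, 0.2551, 0.0582]
eef_rot: [0.0, 0.317, 0.948, -0.0]
wrist_force: [-2.2, -2.9, 4.6]
opening: 0.131
grasp_force: 58.6
```

```bash
cat > ang.py <<'E'
from m import *
t=ctrl.get_obs();e=t["eef_pos"]*1000;v=e[:2]-[556.6,210.7]
print("angle",167.1-np.degrees(np.arctan2(v[1],v[0])),"rad",np.hypot(*v),e,t["wrist_force"],t["grasp_force"],t["opening"])
E
python3 ang.py
```

```text
angle 24.257986045689506 rad 73.50621072473113 [498.01753138 255.09884442  58.19011089] [-2.21413843 -2.88006231  4.59374025] 58.60079884529114 0.13066538044305523
```

Request:
send_rows(
  dr=[
    [0,0,0.5],
    [0,0,1],
    [0,0,1.5],
    [0,0,2],
    [0,0,2.5],
    [0,0,3],
    [0,0,3.33],
    [0,0,3.47],
  ],
  xyz=[
    [-0.01,0.39,0],
    [-0.04,0.78,0],
    [-0.09,1.17,0],
    [-0.16,1.56,0],
    [-0.26,1.94,0],
    [-0.37,2.32,0],
    [-0.45,2.57,0],
    [-0.49,2.66,0],
  ],
  jaw=[3,3,3,3,3,3,3,3],
)

```text
time_s: 20.35
eef_pos: [0.518, 0.2733, 0.0582]
eef_rot: [0.0, 0.483, 0.876, -0.0]
wrist_force: [-2.4, -3.7, 5.5]
opening: 0.124
grasp_force: 58.8
```

Request:
send_rows(
  dr=[
    [0,0,0],
    [0,0,0],
    [0,0,0],
    [0,0,0],
    [0,0,0],
    [0,0,0],
    [0,0,0],
    [0,0,0],
  ],
  xyz=[
    [0,0,0],
    [0,0,0],
    [0,0,0],
    [0,0,0],
    [0,0,0],
    [0,0,0],
    [0,0,0],
    [0,0,0],
  ],
  jaw=[3,3,3,3,3,3,3,3],
)

```text
time_s: 21.35
eef_pos: [0.518, 0.2732, 0.0582]
eef_rot: [0.0, 0.482, 0.876, -0.0]
wrist_force: [-0.9, -4.1, 6.1]
opening: 0.126
grasp_force: 58.7
```

```bash
python3 ang.py
python3 - <<'E'
from m import *
im=ctrl.camera("top");cr=im[170:290,210:370];im2=ctrl.camera("wrist")
cv2.imwrite("pics/end.png",np.vstack([cv2.resize(cr,(400,300),interpolation=cv2.INTER_CUBIC),cv2.resize(im2,(400,300))])[:,:,::-1])
E
```

```text
angle 45.39685102399052 rad 73.51716897288514 [517.96537419 273.24710083  58.17139907] [-0.89714387 -4.05556091  6.08044043] 58.72933566570282 0.1260723186024508
```

View pics/end.png

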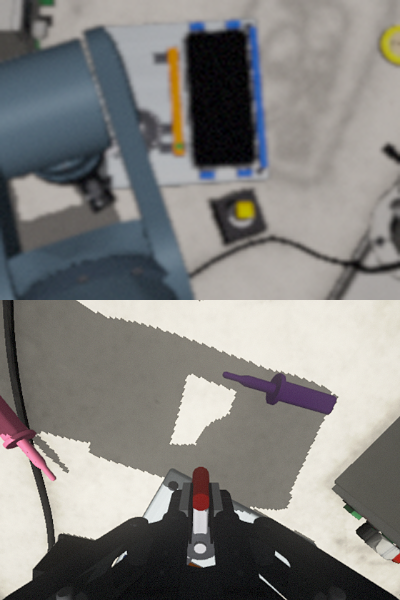

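The post is between the fingers at (200,490) of the lower picture, with the lever arm in line. The tool stands in its stand at (243,210) of the upper one. The lever angle is 45.4°, so I'm handing in.

```bash
python3 -c "
from bench import ctrl
print(ctrl.hand_in())"
```

```text
the job is handed in; nothing more can be done
None
```

I ran the tool along the seam from the green-dot end to the other end and stood it back upright in its stand; the lever is now held at about 45° (third click) with the fingers on the post, and the job is handed in, though no verdict came back.

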